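Press-latch drawer: put the socket back on its post

TASK

Gently press the red button on top of the green cabinet until its latch lets go and let the sprung drawer pop fully open by itself, without touching the drawer on its way; never load the button or cabinet with more than 15 N, and feel for the button, as its height is not known. Then stand the loose socket with the yellow band upright on the drawer's empty post, pushed fully down to the tray's floor and set down rather than dropped, leave the drawer open, and leave everything else where it is.

Things in the scene. Friction and masses are not known exactly. Their poses are not given: they have to be found in the camera images.
- cabinet: fixed green steel cabinet, 160 mm deep (x), 260 wide (y), 75 high; origin at the centre of its underside, front (red drawer) facing its own -x. On top, 35 mm behind the front, a black collar holds the red latch button: about 2 N to start it moving, 0.8 N more per mm, frees the drawer after about 4.5 mm, hard stop at 6 mm, still clear of the collar; it springs back when let go
- latch_collar (a point): centre of the top face of the black collar (52 mm diameter, 6 mm high) on the cabinet's top. The red round button (36 mm diameter) stands on the same vertical axis and is pressed straight down; the height of its top is not measured: it is screwed in more or less and stands 8 to 24 mm above this point, so it must be felt for
- drawer: the sprung drawer: red front panel 250 mm wide, top edge 66 mm above the bench; blue floor, side walls 30 mm high. Axes as the cabinet's; origin meets the cabinet's origin when shut; panel's outer face 86 mm towards -x of it. One row along y: an empty brass post and fixed sockets at y = -102 and -66 (26 mm diameter, 38 tall) and +70 mm (37 diameter, 48 tall) from the post
- drawer_front (a point): middle of the top edge of the drawer's red front panel, at its outer face. Opening the drawer moves it, and all the drawer, up to 105 mm towards the cabinet's -x. A spring (about 7.5 N shut, 4.5 N open) throws the drawer open in about half a second once the latch is freed and holds it against its stop; it has no handle
- post_foot (a point): foot of the empty brass post, on its axis at the tray's floor (10 mm above the bench), on a yellow dot. Post 9.5 mm in diameter, 20 mm high, its top 6 mm tapered. With the drawer open it stands 54 mm out from the cabinet's front face and 51 mm behind the inside of the front panel. Moves with the drawer; hidden while shut
- socket: the loose socket to put away: bright metal tube standing upright on the bench, 32 mm outside diameter, 45 mm tall, open bore 13 mm right through, a 10 mm yellow band around it (26 to 36 mm up), 0.13 to 0.25 kg; origin at the centre of its underside, z up along its axis
- big_socket: bystander: loose bright socket, 44 mm diameter, 50 mm tall, red band; origin at the centre of its underside
- small_socket: bystander: loose bright socket, 24 mm diameter, 36 mm tall, blue band; origin at the centre of its underside
- wrench: bystander: loose wrench about 200 mm long, lying flat
- screwdriver: bystander: loose screwdriver about 200 mm long, lying flat
- spray_can: bystander: pink spray can, 56 mm diameter, 170 mm tall, standing; origin at the centre of its underside
- cut_disc: bystander: black cutting disc, 115 mm diameter, lying flat; origin at the centre of its underside
Mind the look-alikes: they are no part of the job. Leave any brown or purple look-alike of the socket alone.

How it is judged (in metres and radians):
On the way:
1. the latch is freed and the drawer has sprung open (more than 95 mm) (x of post_foot in the frame of cabinet below -0.124 m), for 0.2 s.
At the end, for the whole second after the job is handed in: The drawer is open (more than 95 mm) and the socket with the yellow band stands still on the tray's empty post: its axis within 4 mm of the post's, its underside within 3 mm of the tray's floor, upright within 0.08 rad (x of post_foot in the frame of cabinet below -0.124 m and horizontal distance between socket and post_foot below 0.004 m and z of socket in the frame of post_foot below 0.003 m and angle between socket's own z axis and vertical below 0.08 rad and linear speed of socket below 0.02 m/s); the robot touches nothing.
It fails at once if the robot loads the button, drawer or cabinet with more than 15 N (contact force between any of the arm, the fingers and cabinet above 15 N).
It fails at once if the drawer is touched while it springs open (x of post_foot in the frame of cabinet between -0.114 and -0.033 m and contact force between any of the arm, the fingers, socket and drawer above 0.5 N).
It fails at once if the socket is dropped (falls faster than 0.6 m/s with no finger on it) (linear speed of socket above 0.6 m/s and contact force between the fingers and socket below 0.1 N).
It fails at once if a bystander is moved more than 30 mm (distance of any of big_socket, small_socket, wrench, screwdriver, spray_can, cut_disc from where it was at the start of the episode above 0.03 m).
It also fails if it takes over 58 s, if anything falls off the work surface, if the arm or the gripper's body presses on something with over 40 N, if the wrist force passes 120 N, or if a joint passes its speed limit or range.

ROBOT

A 6-joint arm with a two-finger parallel gripper is mounted at the origin on the work surface. World frame = base frame: x ahead of the robot, y to its left, z up, the work surface at z = 0. Lengths are in m, angles in degrees, forces in N, time in s.
With the tool pointing down it reaches from about 0.3 to 0.85 m from the base axis. Payload 5.4 kg.
Tool frame: the origin (TCP) lies at the very end of the fingers, on their centre line; the grasp point (between the pads) lies ctrl.hold_point_z behind it (ctrl.hold_point_z is the distance from the TCP to the grasp point, in m); z points along the fingers, y is the line along which they close (so a half turn about z gives the same grasp; the last joint's range is limited). The gripper opens to 85 mm and grips with 20 to 120 N. Pads are 22 mm wide; open, the fingers measure 114 mm over their backs; the gripper's body (76 mm by 85 mm) begins 54 mm behind the grasp point. The pads swing forward as they close: fully open they stand 13 mm farther back than shut.
Start: joints at [-77.928, 9.076, 91.501, -0, 79.423, -12.038], TCP at [0.235, -0.525, 0.231] pointing down, gripper open.
Joint ranges: [-166.64, 166.64], [-54.1, 131.32], [10.49, 154.53], [-73.88, 253.88], [9.74, 151.15], [-171.62, 171.62]. Speed limits (degrees/s): [147.25, 147.25, 180, 180, 180, 180].

INTERFACE

Orientations are given as [roll, pitch, yaw] about the fixed x, y, z axes, in that order (R = Rz(yaw) Ry(pitch) Rx(roll)).
In Python, from rig import ctrl gives the robot as it stands. Calls block until the motion is done:
- ctrl.move_to(position, orientation): joint-space move of the TCP to a pose.
- ctrl.servo_line(position, max_speed=0.15, rotation=None, guard=None): straight line of the TCP; rotation=None keeps the orientation; max_speed is the mean speed in m/s. With guard (N) it stops when the force on the tool has changed by that much, and returns True; else False.
- ctrl.movej(angles): joint-space move.
- ctrl.gripper_to(opening, newtons=None): finger opening in m; newtons is the grip in N (None keeps the last); returns when the fingers have stopped.
- ctrl.hold(seconds).
- ctrl.ik(position, orientation): joint angles nearest the present ones, or None.
- ctrl.state(): the state.
- ctrl.camera(name): name is "scene" or "side" or "wrist"; returns a dict with "image" (480x640x3 uint8, red, green, blue), "K" (3x3 intrinsics, pixels), "dist_coeffs" ([k1, k2, p1, p2, k3] as OpenCV has them; the pictures are not rectified), "world_from_camera" (4x4, takes a point from camera to world coordinates). Camera axes: x right, y down, z forward; pixel columns grow to the right and rows downward; lengths in m; the calibration is good to about 2 mm. A picture is of the moment at which its call begins. There is no depth.
A pose or a line that the arm cannot do raises ctrl.Unreachable and nothing moves.
- ctrl.sign_off(): hands the job in; it is judged then, once.
The state is a dict: "time_s": time; "joints": joint angles; "joint_velocities": joint speeds; "effort": joint torques, N m; "position": TCP position; "orientation": TCP orientation; "force": force on the tool from outside, world axes, zero at the start; "wrist_torque": the same for the moment, N m; "opening": finger opening in m; "gripper_force": force on a finger pad.
Only numpy, scipy, OpenCV 4.12 (cv2) and the standard library are available. Lean on these libraries where they do the work, as an engineer would, in place of code of your own. Each camera call takes 0.05 s, during which the arm holds its last target. There are 200 camera calls.

## Working session

There is one attempt and no reset: what is moved stays moved. The work goes in short steps, each a Python script; the robot and the scene stay as the last script left them, time stands still between calls to the robot, and variables do not carry over. Pictures are saved under pics/ and viewed, at most 10 in all, crops included, and the job is handed in when it is done.

```bash
mkdir -p pics; ls
python3 - <<'E'
from rig import ctrl
import cv2
for n in("scene","side"):
    c=ctrl.camera(n); cv2.imwrite(f"pics/{n}0.png",c["image"][:,:,::-1]); print(n,c["K"],c["dist_coeffs"],c["world_from_camera"])
print(ctrl.hold_point_z, ctrl.state())
E
```

```text
pics
scene [[544.53990576   0.         314.08680698]
 [  0.         544.53990576 243.48660123]
 [  0.           0.           1.        ]] [-0.06406458  0.          0.          0.          0.        ] [[-3.52749495e-01  7.99688493e-01 -4.85866347e-01  1.24298800e+00]
 [ 9.35716955e-01  3.00772578e-01 -1.84308535e-01  3.08412019e-01]
 [-1.25414056e-03 -5.19648122e-01 -8.54379457e-01  1.31772279e+00]
 [ 0.00000000e+00  0.00000000e+00  0.00000000e+00  1.00000000e+00]]
side [[502.61537623   0.         312.94453918]
 [  0.         502.61537623 236.78539951]
 [  0.           0.           1.        ]] [0.01097736 0.         0.         0.         0.        ] [[ 0.99648416 -0.05375398  0.06426376  0.49511369]
 [-0.08374384 -0.66201856  0.7447942  -0.85921047]
 [ 0.00250815 -0.74755731 -0.66419257  0.841544  ]
 [ 0.          0.          0.          1.        ]]
0.0187 {'time_s': 0.1, 'joints': array([-7.79258494e+01,  9.11049331e+00,  9.15673462e+01, -5.23506816e-04,
        7.94230587e+01, -1.20395366e+01]), 'joint_velocities': array([ 0.02113485, -0.09445488, -0.25093694,  0.01531346,  0.07943243,
        0.08221175]), 'effort': array([-3.77425422e-04, -3.96992648e+01, -3.32336998e+01, -2.74412623e-04,
        4.21906851e-03,  7.66373205e-06]), 'position': array([ 0.23475829, -0.52428051,  0.23038023]), 'orientation': array([-1.79901214e+02, -2.05428694e-02,  2.41137661e+01]), 'force': array([ 0.15207293,  0.22812229, -0.09895374]), 'wrist_torque': array([ 0.02565588, -0.03742867,  0.02134058]), 'gripper_force': 0.0, 'opening': 0.08552526381274866}
```

View pics/scene0.png

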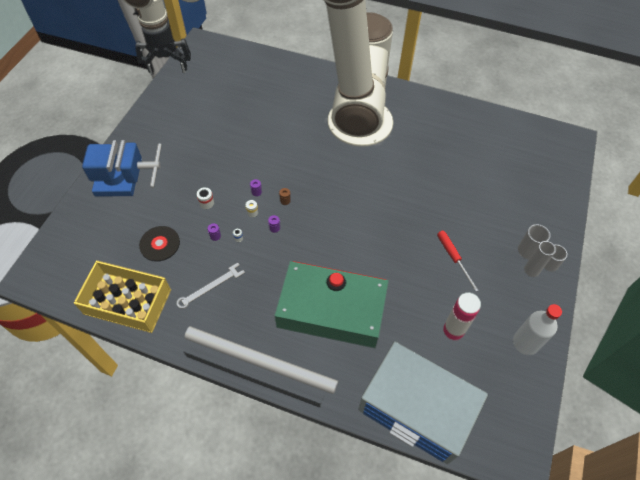

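View pics/side0.png

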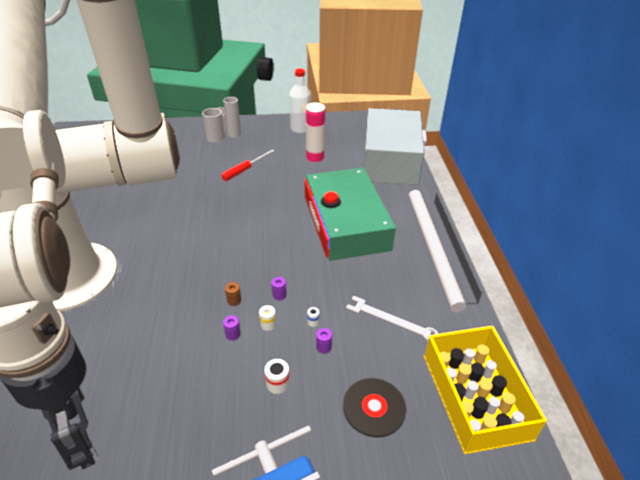

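The candidates for the socket are scene (252,208) with a yellow band, (204,197) red band, big, (238,235) blue band, small, and brown (285,196) and purple (256,187), (274,223), (214,232) look-alikes. The bright one with a yellow band at (252,208), side (267,317), fits the description. I'll confirm it in a crop and measure.

```bash
cat > h.py <<'E'
from rig import ctrl
import cv2, numpy as np
def ray(c,uv):
    p=cv2.undistortPoints(np.array(uv,float).reshape(-1,1,2),c["K"],c["dist_coeffs"])[:,0]
    T=c["world_from_camera"]; return T[:3,3],np.c_[p,np.ones(len(p))]@T[:3,:3].T
def onz(c,uv,z):
    o,d=ray(c,uv); return o+d*((z-o[2])/d[:,2])[:,None]
def tri(c1,u1,c2,u2):
    o1,d1=ray(c1,u1);o2,d2=ray(c2,u2);d1,d2=d1[0],d2[0]
    s=np.linalg.lstsq(np.c_[d1,-d2],o2-o1,rcond=None)[0]
    a,b=o1+s[0]*d1,o2+s[1]*d2; return (a+b)/2,np.linalg.norm(a-b)
def hsv(c): return cv2.cvtColor(c["image"],cv2.COLOR_RGB2HSV)
def blobs(m,amin=15):
    n,l,s,ce=cv2.connectedComponentsWithStats(m.astype(np.uint8)*255)
    return [(s[i,4],ce[i],s[i,:4],l==i) for i in range(1,n) if s[i,4]>=amin]
E
python3 - <<'E'
from h import *
C={n:ctrl.camera(n) for n in("scene","side")}
tiles=[]
for n,(u,v),(cu,cv) in(("scene",(250,212),(335,300)),("side",(272,317),(345,215))):
    c=C[n];im=c["image"]
    tiles.append(np.hstack([cv2.resize(im[v-35:v+35,u-45:u+45],(390,290),interpolation=cv2.INTER_CUBIC),
      cv2.resize(im[cv-52:cv+52,cu-68:cu+68],(390,290),interpolation=cv2.INTER_CUBIC)]))
    H=hsv(c).astype(int); h,s,val=H[...,0],H[...,1],H[...,2]
    yel=(h>18)&(h<35)&(s>70)&(val>90)
    for a,ce,bb,_ in blobs(yel,8):
        if np.hypot(*(ce-(u,v)))<30: print(n,"yellow",a,ce.round(1),bb,onz(c,[ce],.031).round(4))
    g=(h>65)&(h<90)&(s>100); b=max(blobs(g),key=lambda x:x[0])
    print("green",b[0],b[2],np.percentile(val[b[3]],[5,20,50,80,95]))
    thr=(np.percentile(val[b[3]],8)+np.percentile(val[b[3]],80))/2
    top=max(blobs(b[3]&(val>thr)),key=lambda x:x[0])
    cn=max(cv2.findContours(top[3].astype(np.uint8),0,2)[0],key=cv2.contourArea)
    q=cv2.approxPolyDP(cv2.convexHull(cn),8,True)[:,0].astype(float)
    print("top",q.tolist(),onz(c,q,.075).round(4).tolist())
    r=((h<8)|(h>172))&(s>130)&(val>70)
    for a,ce,bb,_ in blobs(r,25):
        if np.hypot(*(ce-(cu,cv)))<60: print("red",a,ce.round(1),bb)
    k=(val<60)
    for a,ce,bb,_ in blobs(k,10):
        if np.hypot(*(ce-(cu,cv)))<45 or np.hypot(*(ce-(u,v)))<12: print("black",a,ce.round(1),bb)
cv2.imwrite("pics/crop1.png",np.vstack(tiles)[:,:,::-1])
E
```

```text
scene yellow 27 [251.6 210.1] [246 207  12   6] [[ 0.4694 -0.1772  0.031 ]]Traceback (most recent call last):
  File "<stdin>", line 12, in <module>
ValueError: max() iterable argument is empty
```

Run:
```python
from h import *
C={n:ctrl.camera(n) for n in("scene","side")}
tiles=[]
for n,(u,v),(cu,cv),sd in(("scene",(250,212),(335,300),(310,300)),("side",(272,317),(345,215),(360,205))):
    c=C[n];im=c["image"]
    tiles.append(np.hstack([cv2.resize(im[v-35:v+35,u-45:u+45],(390,290),interpolation=cv2.INTER_CUBIC),
      cv2.resize(im[cv-52:cv+52,cu-68:cu+68],(390,290),interpolation=cv2.INTER_CUBIC)]))
    H=hsv(c).astype(int); h,s,val=H[...,0],H[...,1],H[...,2]
    g0=H[sd[1],sd[0]]; print(n,"green seed",g0)
    yel=(h>15)&(h<38)&(s>50)&(val>80)
    for a,ce,bb,_ in blobs(yel,8):
        if np.hypot(*(ce-(u,v)))<30: print("yellow",a,ce.round(1),bb,onz(c,[ce],.031).round(4))
    white=(s<50)&(val>130)
    for a,ce,bb,_ in blobs(white|yel,20):
        if np.hypot(*(ce-(u,v)))<20: print("tube",a,ce.round(1),bb)
    g=(abs(h-g0[0])<8)&(abs(s-g0[1])<50)&(abs(val-g0[2])<14)
    top=max(blobs(g),key=lambda x:x[0])
    cn=max(cv2.findContours(top[3].astype(np.uint8),0,2)[0],key=cv2.contourArea)
    q=cv2.approxPolyDP(cv2.convexHull(cn),6,True)[:,0].astype(float)
    print("top",top[0],q.tolist(),onz(c,q,.075).round(4).tolist())
    r=((h<8)|(h>172))&(s>130)&(val>70)
    for a,ce,bb,_ in blobs(r,25):
        if np.hypot(*(ce-(cu,cv)))<60: print("red",a,ce.round(1),bb)
    for a,ce,bb,_ in blobs(val<50,6):
        if np.hypot(*(ce-(cu,cv)))<45 or np.hypot(*(ce-(u,v)))<15: print("black",a,ce.round(1),bb)
cv2.imwrite("pics/crop1.png",np.vstack(tiles)[:,:,::-1])
```

```text
scene green seed [ 76  96 138]
yellow 34 [251.9 210. ] [246 206  12   7] [[ 0.4687 -0.1765  0.031 ]]
tube 151 [251.5 206.5] [245 199  13  17]
top 5377 [[290.0, 262.0], [387.0, 280.0], [378.0, 334.0], [276.0, 315.0]] [[0.6116, 0.0013, 0.075], [0.5731, 0.2544, 0.075], [0.7226, 0.2766, 0.075], [0.7635, 0.0252, 0.075]]
red 163 [335.9 279.3] [329 273  15  14]
black 57 [335.  286.3] [327 281  18   9]
side green seed [ 75 122 190]
yellow 10 [266.5 311.8] [265 311   4   3] [[ 0.4577 -0.1763  0.031 ]]
yellow 86 [267.3 319.5] [259 314  17  10] [[ 0.4591 -0.1969  0.031 ]]
top 3500 [[363.0, 169.0], [394.0, 226.0], [331.0, 236.0], [308.0, 175.0]] [[0.7275, 0.2647, 0.075], [0.7626, 0.023, 0.075], [0.6109, -0.0003, 0.075], [0.5769, 0.2484, 0.075]]
red 367 [316.6 218.3] [304 179  25  79]
red 150 [330.5 197.3] [323 191  15  13]
black 34 [330.7 204.6] [322 201  18   6]
```

View pics/crop1.png

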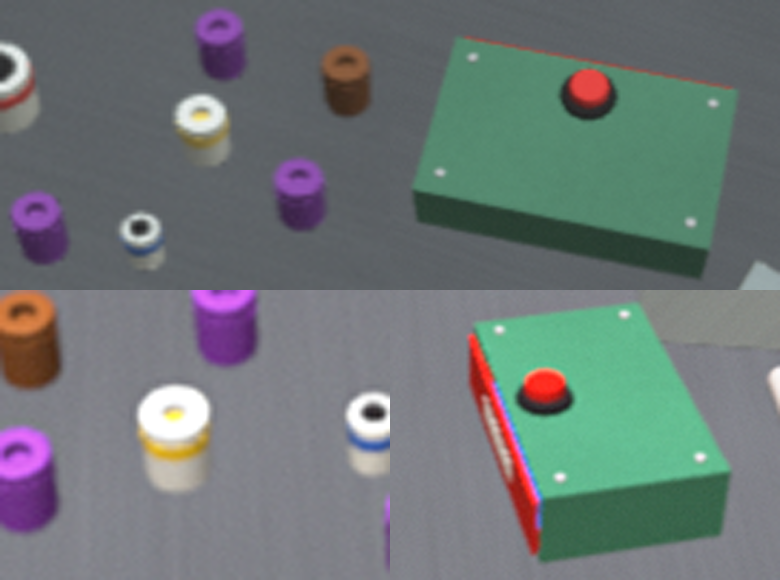

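The crop shows the bright tube with the yellow band at crop (203,130) in the scene view and (174,437) in the side view. It is the only bright tube with a yellow band: the purple and brown ones are bare, and the other bright ones have red or blue bands. The cabinet's front faces the robot, with its yaw about 8°. Next I'll triangulate the button and the neighbours.

Run:
```python
from h import *
C={n:ctrl.camera(n) for n in("scene","side")}
print("button",tri(C["scene"],[(335.9,279.3)],C["side"],[(330.5,197.3)]))
print("collar scene/side on z=.09",onz(C["scene"],[(335.9,279.3)],.09),onz(C["side"],[(330.5,197.3)],.09))
A,B,Cc,D=[np.mean(x,0) for x in ([(.6116,.0013),(.6109,-.0003)],[(.5731,.2544),(.5769,.2484)],[(.7226,.2766),(.7275,.2647)],[(.7635,.0252),(.7626,.023)])]
ctr=(A+B+Cc+D)/4; y=(B-A)+(Cc-D); yaw=np.degrees(np.arctan2(-y[0],y[1])); print("cab",ctr,yaw)
c,s=np.cos(np.radians(yaw)),np.sin(np.radians(yaw)); R=np.array([[c,-s],[s,c]])
b=tri(C["scene"],[(335.9,279.3)],C["side"],[(330.5,197.3)])[0][:2]; print("button in cab",(b-ctr)@R)
for n,p in dict(purp1=(256,187),purp2=(274,223),brown=(285,196),purp3=(214,232),blue=(238,235),red=(205,198)).items(): print(n,onz(C["scene"],[p],.022).round(3))
sd=ctrl.state(); 
for yw in (8,98,-82): print(yw,ctrl.ik([*b,.14],[180,0,yw]),ctrl.ik([.458,-.1835,.03],[180,0,yw]))
print(onz(C["scene"],[(251.5,206.5)],.031))
```

```text
button (array([0.62352198, 0.13212952, 0.08600757]), np.float64(0.001280548596385129))
collar scene/side on z=.09 [[0.62487319 0.13291675 0.09      ]] [[0.6233405  0.12633413 0.09      ]]
cab [0.6685875 0.1366625] 8.489364287056162
button in cab [-0.04524093  0.00216952]
purp1 [[ 0.383 -0.202  0.022]]
purp2 [[ 0.482 -0.102  0.022]]
brown [[ 0.383 -0.109  0.022]]
purp3 [[ 0.57  -0.249  0.022]]
blue [[ 0.555 -0.182  0.022]]
red [[ 0.473 -0.327  0.022]]
8 [ 1.12152264e+00  2.26143489e+01  8.57299073e+01 -2.54444375e-14
  7.16557438e+01  8.31215226e+01] [-3.58980967e+01  1.24138063e+01  1.12944850e+02 -2.54444375e-14
  5.46413440e+01  4.61019033e+01]
98 [ 1.12152264 22.61434893 85.72990726  0.         71.65574381 -6.87847736] [-35.89809672  12.41380629 112.9448497    0.          54.64134401
 -43.89809672]
-82 None [-3.58980967e+01  1.24138063e+01  1.12944850e+02 -2.54444375e-14
  5.46413440e+01  1.36101903e+02]
[[ 0.45788678 -0.1825063   0.031     ]]
```

Run:
```python
from h import *
f=lambda: (ctrl.state()["time_s"],ctrl.state()["position"].round(4),ctrl.state()["force"].round(2))
ctrl.gripper_to(0.0,20)
ctrl.move_to([.6235,.132,.16],[180,0,8.3]); 
ctrl.servo_line([.6235,.132,.112],.05); ctrl.hold(.3); print(f(),ctrl.state()["opening"])
hit=ctrl.servo_line([.6235,.132,.087],.01,guard=1.2); print(hit,f())
if hit:
    z0=ctrl.state()["position"][2]
    for d in (.002,.0035,.0045,.0053):
        g=ctrl.servo_line([.6235,.132,z0-d],.01,guard=6); print(d,g,f())
        if g: break
    ctrl.hold(.6)
    c=ctrl.camera("scene"); 
    ctrl.servo_line([.6235,.132,.19],.12); print(f())
    cv2.imwrite("pics/s2.png",c["image"][180:360,180:420,::-1].repeat(3,0).repeat(3,1))
```

```text
(5.2833, array([0.6236, 0.132 , 0.1122]), array([-0.39, -0.47,  1.31])) 1.0826024281783643e-05
True (6.8083, array([0.6235, 0.1319, 0.0961]), array([-0.11,  0.85,  3.57]))
0.002 False (7.0917, array([0.6235, 0.132 , 0.0947]), array([-2.09,  0.06,  5.88]))
0.0035 False (7.3917, array([0.6235, 0.132 , 0.0934]), array([-2.93, -0.72,  5.84]))
0.0045 False (7.6417, array([0.6236, 0.132 , 0.0925]), array([-2.68, -0.16,  6.82]))
0.0053 False (7.8917, array([0.6236, 0.132 , 0.0914]), array([-1.34, -0.52,  5.04]))
(9.5167, array([0.6227, 0.132 , 0.1887]), array([-0.59, -0.76, -0.34]))
```

View pics/s2.png

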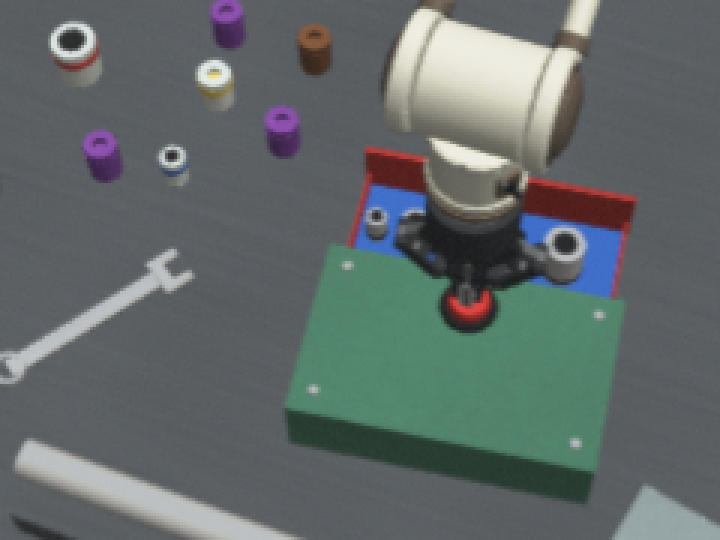

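The drawer has sprung open: its red panel runs from crop (370,160) to (635,205), with the blue tray behind it. The arm is hiding the post. I'll move above the socket and look from there.

Run:
```python
from h import *
import pickle
ctrl.gripper_to(.085)
ctrl.move_to([.458,-.183,.20],[180,0,8.3]); ctrl.hold(.3)
C={n:ctrl.camera(n) for n in("wrist","scene","side")}
pickle.dump(C,open("c3.pkl","wb"))
s=ctrl.state();print(s["time_s"],s["position"])
T=C["wrist"]["world_from_camera"];print(T.round(4),C["wrist"]["K"][0,0])
w=C["wrist"]["image"]; sc=cv2.resize(C["scene"]["image"][225:315,270:400],None,fx=3,fy=3,interpolation=2); sd=cv2.resize(C["side"]["image"][150:280,250:400],(390,338),interpolation=2)
o=np.zeros((600,800,3),np.uint8); o[:300,:400]=cv2.resize(w,(400,300)); o[:270,405:795]=sc; o[262+0:600,0:390][38:]=sd[38:]; cv2.imwrite("pics/m3.png",o[:,:,::-1])
```

```text
12.0833 [ 0.45811205 -0.18281231  0.1999514 ]
[[ 0.1449 -0.9434 -0.2982  0.5342]
 [-0.9895 -0.1376 -0.0453 -0.1708]
 [ 0.0017  0.3016 -0.9534  0.3425]
 [ 0.      0.      0.      1.    ]] 387.14565772312153
```

View pics/m3.png

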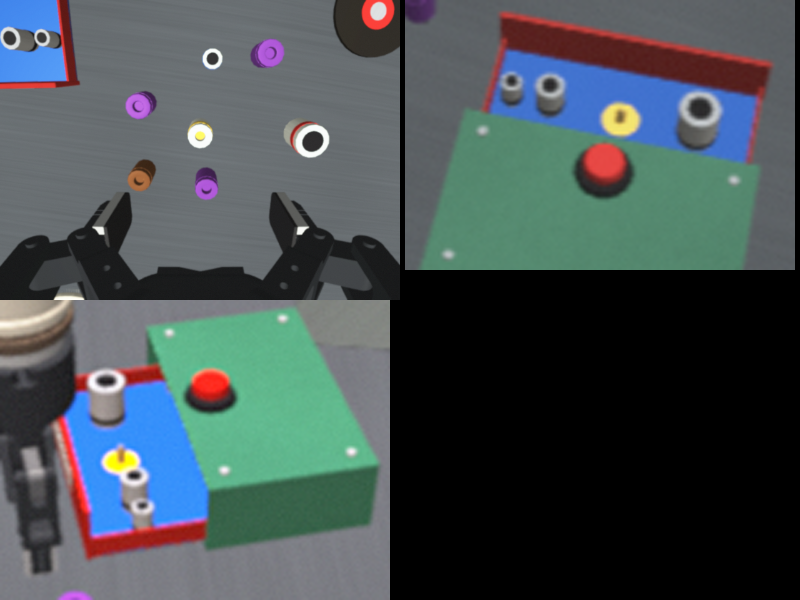

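The wrist view (upper left) shows the yellow-band socket at wrist (400,270) with clear space around it. In the scene crop the empty post stands on its yellow dot at (620,118), which is scene (342,264), and in the side crop at (122,460). Now I'll view the post from the same relative wrist pose and compute both positions.

```bash
cat >> h.py <<'E'
def ell(mask,c,z,near):
    "ellipse centre of the outer contour of the blob nearest a pixel -> point on plane z"
    b=min(blobs(mask,20),key=lambda x:np.hypot(*(x[1]-near)))
    cn=max(cv2.findContours(b[3].astype(np.uint8),0,2)[0],key=cv2.contourArea)
    e=cv2.fitEllipse(cv2.convexHull(cn)); q=onz(c,[e[0]],z)[0]
    return b[0],np.round(e[0],1),np.round(e[1],1),q.round(4)
def masks(c):
    h,s,v=[x.astype(int) for x in cv2.split(hsv(c))]
    return (h>15)&(h<38)&(s>60)&(v>70),(s<45)&(v>140)
E
python3 - <<'E'
from h import *
import pickle
C=pickle.load(open("c3.pkl","rb"))
y,w=masks(C["wrist"]); print("socket wrist",ell(w|y,C["wrist"],.045,(400,270)))
for n,p in(("scene",(342,264)),("side",(250+122*150/390,150+(460-262)*130/338))):
    y,_=masks(C[n]); r=ell(y,C[n],.010,p); print("post",n,r)
    if n=="scene": P=r[3]
ctrl.move_to([P[0],P[1],.20],[180,0,8.3]); ctrl.hold(.3)
c=ctrl.camera("wrist"); pickle.dump(c,open("c4.pkl","wb"))
y,_=masks(c); print(ctrl.state()["time_s"],ctrl.state()["position"],"post wrist",ell(y,c,.010,(400,270)))
cv2.imwrite("pics/w4.png",c["image"][:,:,::-1])
E
```

```text
socket wrist (np.int32(380), array([465.6, 213.4]), array([23.3, 38.3]), array([ 0.4782, -0.2964,  0.045 ]))
post scene (np.int32(101), array([341.4, 264.4]), array([10.2, 11.9]), array([0.536 , 0.1202, 0.01  ]))
post side (np.int32(85), array([296.1, 226.4]), array([ 8.3, 12.4]), array([0.5361, 0.1163, 0.01  ]))
13.625 [0.53611153 0.11958406 0.20006113] post wrist (np.int32(1133), array([318.5, 207.9]), array([37.4, 38. ]), array([0.5353, 0.1211, 0.01  ]))
```

View pics/w4.png

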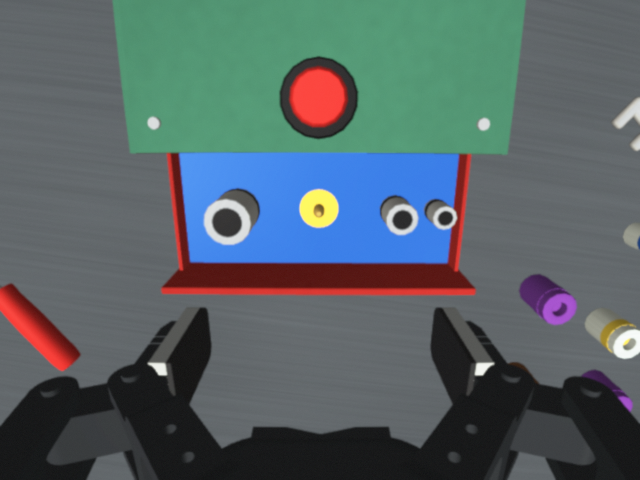

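The post's dot is at wrist (318,208), so the post is at (0.5353, 0.1211), which is cabinet x -0.134 as expected. The socket's wrist pixel is really (320,216), because my composite was scaled, so I'll recompute it.

Run:
```python
from h import *
import pickle
C=pickle.load(open("c3.pkl","rb"))
c=C["wrist"]; y,w=masks(c); print("socket wrist",ell(w|y,c,.045,(320,216)), "bore",ell(y,c,.036,(320,216)))
m=(w|y)[190:245,290:350]
for r in m[::2]: print("".join(".#"[int(x)] for x in r))
```

```text
socket wrist (np.int32(1440), array([319.6, 214.7]), array([41.4, 45.5]), array([ 0.4602, -0.1814,  0.045 ])) bore (np.int32(176), array([319.8, 216.9]), array([14. , 15.4]), array([ 0.4562, -0.1821,  0.036 ]))
............................................................
............................................................
..................##....##############......................
................##########################..................
...............#.#######..########.#########................
..............######.###################.#####..............
.............####.########################.####.............
............###.#################################...........
...........###################################.##...........
...........####################################.##..........
...........################.####.###############.#..........
...........#############.########################...........
..........#########################################.........
..........#########################################.........
..........#########################################.........
..........###########################.############..........
..........#########################.##############..........
...........####################.##################..........
............#####################################...........
.............##################################.............
..............################################..............
.................###########################................
...................######################...................
.......................###############......................
............................................................
............................................................
............................................................
............................................................
```

Run:
```python
from h import *
import pickle
S=np.array([.4585,-.1818])
ctrl.gripper_to(.058)
ctrl.move_to([*S,.10],[180,0,8.3])
print("guard",ctrl.servo_line([*S,.0113],.06,guard=8))
ctrl.gripper_to(.0,45); ctrl.hold(.2)
s=ctrl.state(); print(s["time_s"],s["position"],s["opening"],s["gripper_force"],s["force"])
dz=s["position"][2]
ctrl.servo_line([*S,.14],.1); ctrl.hold(.3)
s=ctrl.state(); print(s["time_s"],s["position"],s["opening"],s["gripper_force"],s["force"])
c=ctrl.camera("wrist"); pickle.dump((c,dz),open("c5.pkl","wb"))
zt=.045+s["position"][2]-dz
y,w=masks(c); o,d=c["world_from_camera"][:3,3],0
print("ztop",zt,"ring",ell(w|y,c,zt,(320,300)),"yel",ell(y,c,zt,(320,300)))
cv2.imwrite("pics/w5.png",c["image"][:,:,::-1])
```

```text
guard False
17.4333 [ 0.45879151 -0.18206151  0.01178184] 0.03164812017039215 44.71675889566541 [-1.57937533  0.1971254   5.1021652 ]
19.1667 [ 0.45838547 -0.18172469  0.1397412 ] 0.0315882236789473 44.623332750052214 [ 0.44193946  0.01333798 -1.70579696]
ztop 0.17295935968621817 ring (np.int32(7489), array([317.3, 340.7]), array([ 97.3, 125. ]), array([ 0.4653, -0.1792,  0.173 ])) yel (np.int32(1428), array([320.4, 335.6]), array([86.7, 90.8]), array([ 0.4673, -0.1799,  0.173 ]))
```

View pics/w5.png

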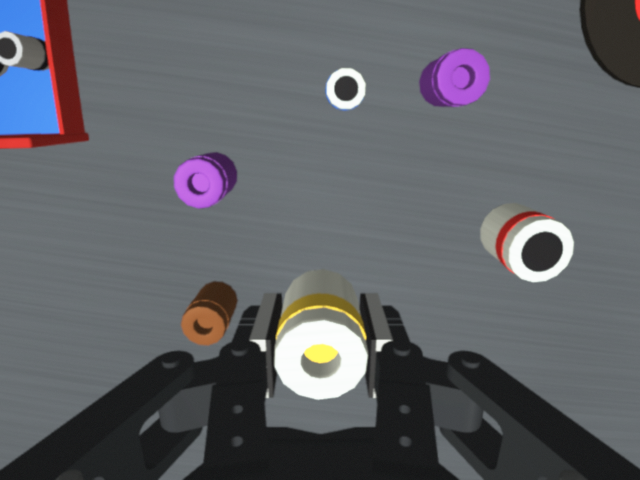

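The socket is held upright. Its top ring is centred near wrist (321,360), with its lower edge at row 398. I'll measure its offset in the hand from the bright top face alone.

Run:
```python
from h import *
import pickle
c,dz=pickle.load(open("c5.pkl","rb")); zt=.173
g=cv2.cvtColor(c["image"],cv2.COLOR_RGB2GRAY)
print(g[318:402:4,321],g[360,268:376:4],c["image"][350,321])
m=np.zeros(g.shape,bool); m[315:405,277:367]=g[315:405,277:367]>205
b=max(blobs(m),key=lambda x:x[0]); cn=max(cv2.findContours(b[3].astype(np.uint8),0,2)[0],key=cv2.contourArea)
e=cv2.fitEllipse(cv2.convexHull(cn)); print(e,onz(c,[e[0],(321,360)],zt))
# expected ring from an ideal ring at the TCP
T=c["world_from_camera"]; a=np.linspace(0,6.28,40)
pts=np.c_[.4584+.016*np.cos(a),-.1817+.016*np.sin(a),0*a+zt]
uv=cv2.projectPoints(pts,*(lambda M:(cv2.Rodrigues(M[:3,:3])[0],M[:3,3]))(np.linalg.inv(T)),c["K"],np.array(c["dist_coeffs"]))[0][:,0]
print(uv.min(0),uv.max(0))
```

```text
[129 251 253 251 252 253 252 235 235 235 235 218 119 118 122 222 251 251
 251 252 245] [ 75  36 250 252 252 252 252 252 219 113 116 224 234 235 235 232 157 164
 202 253 253 253 253 253 252  49  73] [255 251 101]
((320.3564453125, 359.3550720214844), (78.53018951416016, 92.14115905761719), 90.29268646240234) [[ 0.45842477 -0.18117455  0.173     ]
 [ 0.45820613 -0.18142156  0.173     ]]
[273.65245234 316.75748656] [370.14763525 398.78808765]
```

The socket sits within 0.5 mm of the TCP axis, so I'll place it at the post as measured from the wrist view.

Run:
```python
from h import *
P=[.5353,.1211]
pr=lambda t:print(t,ctrl.state()["time_s"],ctrl.state()["position"].round(4),ctrl.state()["force"].round(2),ctrl.state()["wrist_torque"].round(2))
ctrl.move_to([*P,.14],[180,0,8.3])
ctrl.servo_line([*P,.048],.07); ctrl.hold(.3); pr("above")
g=ctrl.servo_line([*P,.032],.015,guard=3.5); pr(("onto post",g))
if not g:
    g=ctrl.servo_line([*P,.0195],.012,guard=4); pr(("floor",g))
```

```text
above 22.175 [0.5354 0.1211 0.0482] [ 0.58 -0.04 -1.23] [ 0.03  0.08 -0.03]
('onto post', False) 23.3917 [0.5354 0.1211 0.0321] [-0.53 -0.72 -1.2 ] [0.02 0.   0.01]
('floor', True) 24.2 [0.5352 0.1211 0.0218] [-0.35  0.15  5.53] [-0.01  0.11 -0.  ]
```

The floor was felt at TCP z = 0.0218, exactly where predicted. I'll release and check.

Run:
```python
from h import *
P=[.5353,.1211]
ctrl.gripper_to(.046); ctrl.hold(.2)
ctrl.servo_line([*P,.12],.08); ctrl.servo_line([.47,.111,.20],.15); ctrl.hold(.3)
s=ctrl.state(); print(s["time_s"],s["position"],s["force"])
c=ctrl.camera("wrist"); a=ctrl.camera("side")
o=np.hstack([cv2.resize(c["image"],(480,360)),cv2.resize(a["image"][150:280,250:366],(321,360),interpolation=2)[:,:320]])
cv2.imwrite("pics/end.png",o[:,:,::-1])
```

```text
27.225 [0.46991053 0.11102349 0.19940549] [-0.0752217  -0.85249072  0.50733825]
```

View pics/end.png

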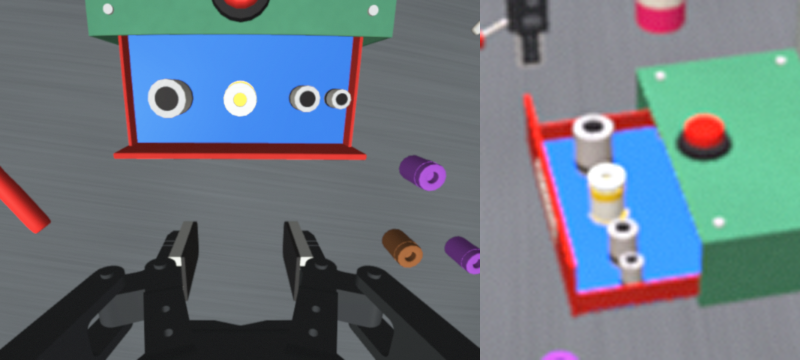

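The yellow-band socket stands upright on the post, at (240,99) in the wrist view and (606,195) in the side view. The drawer is fully open and the gripper is clear.

```bash
python3 -c "
from rig import ctrl
print(ctrl.sign_off())"
```

```text
the job is handed in; nothing more can be done
None
```

The job is handed in at about 27 s of the 58 s: the button freed the latch at under 7 N measured, the drawer sprang open untouched, and the yellow-band socket stands upright on the post, pushed down to the tray's floor; the judge's verdict was not shown.

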